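# Close the filled jar and present it on the parts carousel

## Robot

A 6-joint arm with a two-finger parallel gripper is mounted at the origin on the work surface. World frame = base frame: x ahead of the robot, y to its left, z up, the work surface at z = 0. Lengths are in m, angles in rad, forces in N, time in s.
With the tool pointing down it reaches from about 0.225 to 0.875 m from the base axis. Payload 3.4 kg.
Tool frame: the origin (TCP) lies on the mounting face of the last link; the fingertips stand 173 mm ahead of it and the grasp point (between the pads) lies 155 mm ahead of it; z points along the fingers, x is the direction in which the jaws open and shut, and the axes are right-handed (so a half turn about z gives the same grasp; the last joint's range is limited). The gripper opens to 85 mm and grips with 20 to 120 N. Pads are 22 mm wide; open, the fingers measure 114 mm over their backs; the gripper's body (76 mm by 85 mm) begins 54 mm behind the grasp point. The pads swing forward as they close: fully open they stand 13 mm farther back than shut.
Start: joints at [1.012, 0.276, 1.505, -0, 1.361, -0.121], TCP at [0.244, 0.521, 0.405] pointing down, gripper open.
Joint ranges: [-2.89, 2.89], [-0.75, 2.08], [0.22, 2.7], [-1.18, 4.32], [0.11, 2.71], [-2.7, 2.7]. Speed limits (rad/s): [2.57, 2.57, 3.14, 3.14, 3.14, 3.14].

## Interface

Orientations are given as a unit quaternion [x, y, z, w].
In Python, from station import ctrl gives the robot as it stands.
- The arm moves only by the shell command python3 -m handwheel 'ROWS' [FORCE]. ROWS is JSON, a list that holds one entry, the list of rows, each a list of 5 numbers: the opening in per cent of the stroke, from 0 (shut) to 100 (fully open), then the shift along the tool's x, y, z in mm, then the turn about the tool's z in degrees. In form: [[[fingers, tx, ty, tz, roll], ...]]. A call has 1 to 20 rows; each row is the pose to reach, as a shift and turn from the pose measured when the call began, along the tool's axes at that moment; what a row does not reach only later rows make up. A row lasts 1/12 s, in which the tool goes at most 41.7 mm and 7.16 degrees, less where a joint would pass 70% of its speed; a pose out of reach is approached as far as the arm can. A call with a gripper value outside its range is refused whole. The fingers move at their own pace and stop on an object; FORCE is the grip in N (left out, the last holds). Time passes only in rows, so rows that repeat a pose let the fingers close. It gives the time, the measured TCP pose, the force and the opening at its end, in the units of the state.
- ctrl.read_state(): the state, without advancing time (a new reading comes with each control period).
- ctrl.read_camera(name): name is "scene" or "side" or "wrist"; returns a dict with "frame" (384x512x3 uint8, red, green, blue), "depth" (384x512 float32, m along the optical axis (not along the pixel's ray), 0 where there is no reading), "vertical_fov" (degrees; the focal length in pixels is half the picture's height over the tangent of half this angle, whatever the lens; pixels are square), "cx", "cy" (the principal point, pixels), "xyz" and "attitude" of the camera in the world. Camera axes: x right, y down, z forward; pixel columns grow to the right and rows downward; lengths in m; the calibration is good to about 2 mm. A picture is of the moment at which its call begins.
- ctrl.finish_job(): hands the job in, once; it reports no verdict.
The state is a dict: "clock": time; "joint_pos": joint angles; "joint_velocities": joint speeds; "tau": joint torques, N m; "eef_pos": TCP position; "orientation": TCP orientation; "wrist_force": force on the tool from outside, world axes, zero at the start; "wrist_torque": the same for the moment, N m; "finger_gap": finger opening in m.
Only numpy, scipy, OpenCV 4.12 (cv2) and the standard library are available. Lean on these libraries where they do the work, as an engineer would, in place of code of your own. Each camera call takes 0.05 s, during which the arm holds its last target.

## Task

The yellow-banded jar on the parts carousel has just been filled with brass fittings: put its yellow lid on, fully seated, and let go of it. Then turn the carousel until the yellow-banded jar is lined up with the yellow arrow on the carousel's foot, and hold it still there by its upright post: the job finishes while holding, with the post's black sleeve still firmly gripped between the fingers. Leave the other things on the bench where they are.

Things in the scene. Friction and masses are not known exactly. Their poses are not given: they have to be found in the camera images.
- carousel (a joint): Turntable: grey disc 280 mm across, top 45 mm above the bench, turning either way about a vertical axle for over a full turn. Carries five blue jars and one upright post. Rad, growing counter-clockwise from above; 0 (or 2 pi) = yellow-banded jar exactly at the arrow; starts from 0.75 to 5.53. About 1.3 N at the post moves it; it stays where it is left.
- axle (a point): Point on the turntable's vertical axis, level with the disc's top, 45 mm above the bench. The dark round foot under the disc is fixed to the bench, 310 mm across and 20 mm high, with a tongue reaching 195 mm from the axis that bears the yellow arrow. Its place and yaw differ each time.
- arrow (a point): Fixed point above the foot, at the disc's rim right in line with the yellow arrow on the foot's tongue: 140 mm from the axis, 45 mm above the bench. Its axes are the foot's: -x points from the axle out along the tongue, towards the robot within about 0.4 rad. The arrow points inward at the axle.
- jar_mark (a point): Yellow tab on the top of the disc at its rim, in line with the middle of the yellow-banded jar, 140 mm from the axis, 45 mm above the bench. It turns with the disc; when the jar is lined up it coincides with point arrow.
- jar_mouth (a point): Middle of the open mouth of the yellow-banded jar, at rim height, 110 mm above the bench, 85 mm from the axis. Fixed on the disc; blue, 72 mm across outside, 64 mm inside, the only open jar. Its brass fittings lie at least 20 mm under the rim. The four other blue jars have grey lids, tops 125 mm above the bench, also fixed, 85 mm from the axis, 72 degrees apart.
- post_grip (a point): Middle of the grip part of the turning post: upright round black sleeve 18 mm across, from 150 to 215 mm above the bench (this point lies at 195 mm), on a 12 mm steel rod, 115 mm from the axis, on the side opposite the yellow-banded jar. The rod is fixed on the disc; the sleeve spins freely on it.
- post: The black sleeve at the top of the turning post, 18 mm across and 65 mm high, the part to grip; origin at its lower end, 150 mm above the bench. It spins freely on the rod, so its yaw means nothing.
- lid: Loose yellow lid, 50 to 100 g, standing on its plug on the bench, left or right of the carousel. Origin: centre of the plug's underside, z up. Plug 54 mm across, 10 mm high; flange 78 mm across from 10 to 15 mm; upright black round knob 20 mm across from 15 to 50 mm. Seated, the flange rests on the jar's rim, origin 10 mm below the rim; 5 mm of play all round.
- bin: Bystander: loose blue parts bin with steel bolts, 100 x 90 x 50 mm, origin under its centre; on the side of the carousel where the lid is not.
- wrench: Bystander: steel wrench 180 mm long lying on the bench far left; origin near its middle, its x along its length.
- can: Bystander: upright green can with a grey metal top, 56 mm across and 140 mm high, far right; origin under its centre.
- fitting: Bystander: brass pipe fitting 60 mm long, 32 mm high, on the bench beyond the carousel, a little left; origin under its centre.
Mind the look-alikes: they are no part of the job. Of the things shaped like the lid, the yellow one is meant.

How it is judged:
By the outcome, as a careful person would: the job done as asked, in the order asked, and still so for the second after the job is handed in, while the arm keeps its last pose, push and grip.
It also fails if it takes over 64 s, if anything falls off the work surface, if the arm or the gripper's body presses on something with over 40 N, if the wrist force passes 120 N, or if a joint passes its speed limit or range.

## Working session

There is one attempt and no reset: what is moved stays moved. The work goes in short steps, Python scripts to look and compute and a shell command to move; the robot and the scene stay as the last step left them, time stands still between calls to the robot, and variables do not carry over. Pictures are saved under pics/ and viewed, and the job is handed in when it is done.

```bash
ls; mkdir -p pics; cat > h.py <<'E'
import numpy as np, cv2
from scipy.spatial.transform import Rotation as R
from station import ctrl
def cam(n):
    c=ctrl.read_camera(n); return c
def save(c,fn): cv2.imwrite('pics/'+fn,c['frame'][:,:,::-1])
def f(c): return c['frame'].shape[0]/2/np.tan(np.radians(c['vertical_fov'])/2)
def Rc(c):
    a=np.array(c['attitude']); return R.from_quat(a).as_matrix() if a.size==4 else a
def plane(c,u,v,z):
    d=Rc(c)@np.array([(u-c['cx'])/f(c),(v-c['cy'])/f(c),1]); o=np.array(c['xyz']); return o+d*(z-o[2])/d[2]
def pts(c):
    h,w=c['depth'].shape; u,v=np.meshgrid(np.arange(w),np.arange(h)); D=c['depth']
    P=np.stack([(u-c['cx'])/f(c)*D,(v-c['cy'])/f(c)*D,D],-1); return P@Rc(c).T+np.array(c['xyz'])
def proj(c,p):
    q=Rc(c).T@(np.array(p)-np.array(c['xyz'])); return q[0]/q[2]*f(c)+c['cx'],q[1]/q[2]*f(c)+c['cy']
E
python3 - <<'E'
from h import *
for n in['scene','side','wrist']:
    c=cam(n); save(c,n+'0.png'); print(n,c['xyz'],c['attitude'],c['vertical_fov'],c['cx'],c['cy'])
    np.savez('pics/'+n+'0.npz',**c)
print(ctrl.read_state())
E
```

```text
pics
scene [ 1.1778324  -0.1428546   1.03918057] [ 0.76242399  0.5779159  -0.17912727 -0.22942599] 46.351894509970855 255.77581117148452 191.62934041966776
side [ 0.12736944 -0.697669    0.8943507 ] [ 0.87128102 -0.2687985   0.11765456 -0.39341348] 56.85242554526546 256.95231048403406 189.33503602631328
wrist [0.17670158 0.55227835 0.37361687] [0.83470582 0.53086755 0.0782979  0.12375496] 63.703971350550184 250.92673496234573 191.53176383252017
{'clock': 0.15, 'joint_pos': array([ 1.01199304e+00,  2.76452686e-01,  1.50583761e+00, -4.29129403e-05,
        1.36072123e+00, -1.20964185e-01]), 'joint_velocities': array([ 0.00086084,  0.00087003, -0.00417484, -0.00049103, -0.00059404,
       -0.00131773]), 'tau': array([ 1.21428020e-03, -4.17142224e+01, -2.46032184e+01, -1.46644002e-04,
        7.66288780e-03,  1.88322275e-06]), 'eef_pos': array([0.2437006 , 0.52062987, 0.40403845]), 'orientation': array([ 8.43793383e-01,  5.36667702e-01, -6.31145583e-04,  3.24645085e-04]), 'wrist_force': array([ 0.37800771, -0.06525654, -0.30655097]), 'wrist_torque': array([0.02333823, 0.05973382, 0.02013542]), 'finger_gap': 0.08568818615498906}
```

View pics/scene0.png

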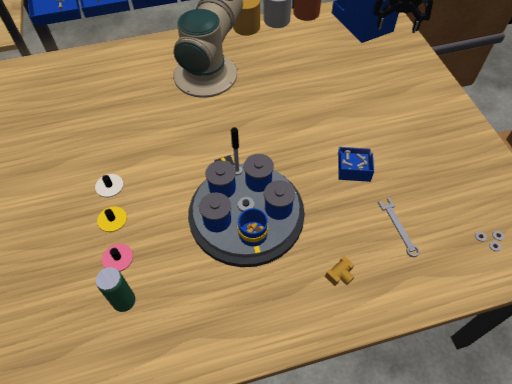

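View pics/side0.png

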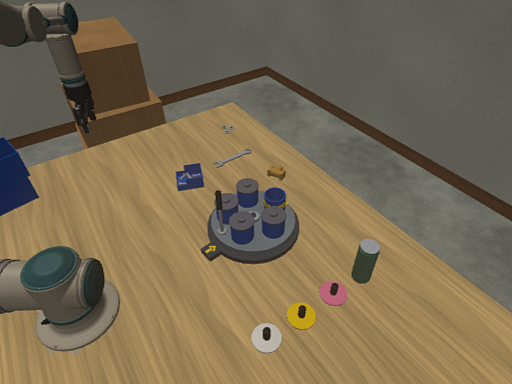

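View pics/wrist0.png

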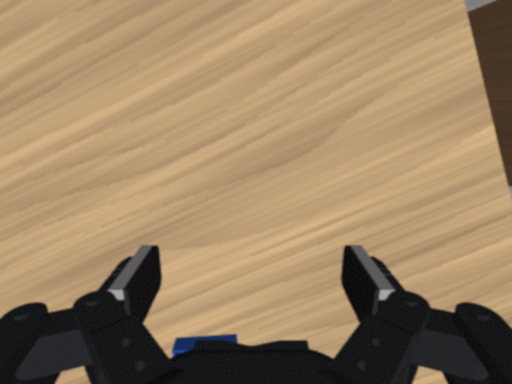

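The scene view shows the yellow lid at (112,218), between the white and pink look-alikes. The open jar is at (253,225), its tab at (257,250), the post sleeve top at (235,130) and the arrow near (225,161). Next I measure.

```bash
cat > meas.py <<'E'
from h import *
import sys
def yellow(c,P,sat=150):
    hsv=cv2.cvtColor(c['frame'],cv2.COLOR_RGB2HSV)
    return (hsv[...,0]>=22)&(hsv[...,0]<=34)&(hsv[...,1]>sat)&(hsv[...,2]>120)
def blobs(m):
    n,l,s,ce=cv2.connectedComponentsWithStats(m.astype(np.uint8)); return [(i,s[i,4],ce[i]) for i in range(1,n) if s[i,4]>8],l
def circ(p):
    A=np.c_[2*p[:,:2],np.ones(len(p))]; x=np.linalg.lstsq(A,(p[:,:2]**2).sum(1),rcond=None)[0]; return x[:2],np.sqrt(x[2]+x[0]**2+x[1]**2)
if __name__=='__main__':
  for n in['scene','side']:
    c=cam(n) if len(sys.argv)>1 else dict(np.load('pics/'+n+'0.npz')); P=pts(c); m=yellow(c,P)
    b,l=blobs(m)
    print(n)
    for i,a,ce in b:
        q=P[l==i]; print(' yel',a,ce.round(1),np.median(q,0).round(4),q.min(0).round(3),q.max(0).round(3))
    # plane casts
    dark=c['frame'].max(2)<60
    near=(P[...,2]>0.155)&(P[...,2]<0.22)&dark&(P[...,0]>0.25)
    b2,l2=blobs(near)
    for i,a,ce in b2: q=P[l2==i]; print(' dark tall',a,ce.round(1),np.median(q,0).round(4),q[:,2].max().round(3))
    d=(abs(P[...,2]-0.045)<0.004)&(np.hypot(P[...,0]-.52,P[...,1])<.35)
    cs,_=cv2.findContours(d.astype(np.uint8),cv2.RETR_EXTERNAL,cv2.CHAIN_APPROX_NONE)
    k=max(cs,key=cv2.contourArea)[:,0]
    w=np.array([plane(c,u,v,.045) for u,v in cv2.convexHull(k)[:,0]]); print(' disc',circ(w))
E
python3 meas.py
```

```text
scene
 yel 14 [223.  158.9] [ 0.386  -0.0284  0.0238] [ 0.377 -0.034  0.019] [ 0.39  -0.023  0.027]
 yel 509 [112.  219.3] [ 0.4981 -0.3532  0.0163] [ 0.448 -0.395 -0.005] [ 1.178 -0.143  1.039]
 yel 9 [266. 231.] [0.6781 0.0139 0.0867] [0.671 0.007 0.075] [0.683 0.019 0.09 ]
 yel 12 [242. 234.] [ 0.6726 -0.0457  0.0894] [ 0.657 -0.051  0.088] [ 0.682 -0.035  0.093]
 yel 34 [256.6 249.1] [ 0.6995 -0.0156  0.0481] [ 0.69  -0.022  0.043] [ 0.708 -0.01   0.052]
 dark tall 120 [234.6 137.7] [ 0.4607 -0.0051  0.1941] 0.22
 disc (array([ 0.57045977, -0.01059194]), np.float64(0.1394269798928274))
side
 yel 39 [210.5 248.7] [ 0.4012 -0.0269  0.0207] [ 0.127 -0.698  0.017] [ 0.418 -0.015  0.894]
 yel 542 [300.9 316.1] [ 0.4877 -0.3617  0.0144] [ 0.454 -0.395 -0.005] [ 0.539 -0.317  0.05 ]
 dark tall 93 [218.2 199.7] [ 0.4522 -0.0096  0.1883] 0.216
 disc (array([ 0.56761996, -0.01156014]), np.float64(0.13867304286181506))
```

```bash
cat > m2.py <<'E'
from meas import *
def run(live):
  for n in['scene','side']:
    c=cam(n) if live else dict(np.load('pics/'+n+'0.npz')); P=pts(c); m=yellow(c,P)
    b,l=blobs(m); i,a,ce=max(b,key=lambda t:t[1])
    k=cv2.findContours((l==i).astype(np.uint8),cv2.RETR_EXTERNAL,cv2.CHAIN_APPROX_NONE)[0][0]
    w=np.array([plane(c,u,v,.0125) for u,v in cv2.convexHull(k)[:,0]]); print(n,'lid',circ(w))
    for i,a,ce in b: 
        if np.hypot(*(np.median(P[l==i],0)[:2]-[.39,-.027]))<.04: print(' arrow',plane(c,*ce,.02))
        if np.hypot(*(np.median(P[l==i],0)[:2]-[.70,-.015]))<.03: print(' mark',plane(c,*ce,.045))
    # post top edges: dark component pixels
    dark=c['frame'].max(2)<60
    bb,ll=blobs(dark)
    for i,a,ce in bb:
        q=P[ll==i]; md=np.median(q,0)
        if .38<md[0]<.56 and a>30 and md[2]>.1 and a<1000: 
            v,u=np.where(ll==i); print(' post',a,u.min(),u.max(),v.min(),v.max()); 
            for zz in(.195,):
                # ray axis: fit center line through blob, find point where z axis height matches
                vv=np.arange(v.min(),v.max()+1); cu=[u[v==x].mean() for x in vv]
                best=np.polyfit(vv,cu,1); 
                top=plane(c,np.polyval(best,v.min()),v.min(),.215); bot=plane(c,np.polyval(best,v.max()),v.max(),.15); print('  top',top,'bot',bot)
    # open jar rim: blue with z~.11
    r=np.hypot(P[...,0]-.654,P[...,1]+.014)
    q=P[(abs(P[...,2]-.11)<.003)&(r<.05)]; print(' rim',len(q),circ(q) if len(q)>5 else '')
    # other jar lids at .125
    q=P[(abs(P[...,2]-.125)<.003)&(np.hypot(P[...,0]-.569,P[...,1]+.011)<.14)]
    a=np.arctan2(q[:,1]+.011,q[:,0]-.569)
    print(' lids', [q[(abs((a-t+np.pi)%(2*np.pi)-np.pi)<.4)].mean(0).round(4) for t in np.array([1,2,3,4])*2*np.pi/5-.03])
import sys; run(len(sys.argv)>1)
E
python3 m2.py
python3 - <<'E'
import cv2
for n in['scene','side']:
    a=cv2.imread(f'pics/{n}0.png'); a=a[120:280,170:320]; cv2.imwrite(f'pics/{n}z.png',cv2.resize(a,None,fx=3.7,fy=3.7,interpolation=cv2.INTER_CUBIC))
E
```

```text
scene lid (array([ 0.49022803, -0.35789074]), np.float64(0.03918032313585338))
 arrow [ 0.38203963 -0.02798168  0.02      ]
 mark [ 0.69785932 -0.01540739  0.045     ]
 post 169 231 238 128 170
  top [ 0.44847806 -0.00238074  0.215     ] bot [ 0.52676121 -0.01798764  0.15      ]
 rim 149 (array([ 0.65456091, -0.0139332 ]), np.float64(0.03387555744080459))
 lids [array([0.5992, 0.0692, 0.1251]), array([0.5047, 0.0407, 0.1251]), array([ 0.5002, -0.056 ,  0.1249]), array([ 0.5926, -0.0927,  0.1253])]
side lid (array([ 0.49371947, -0.35662139]), np.float64(0.038777161867241505))
 arrow [ 0.39987628 -0.02635161  0.02      ]
 post 108 215 227 191 210
  top [ 0.45573648 -0.0007196   0.215     ] bot [ 0.45318012 -0.01358576  0.15      ]
 rim 66 (array([ 0.65304428, -0.01375848]), np.float64(0.03381327872183706))
 lids [array([0.5987, 0.0696, 0.1243]), array([0.5025, 0.0425, 0.1241]), array([ 0.4973, -0.0554,  0.1244]), array([ 0.5903, -0.0909,  0.1239])]
```

View pics/scenez.png

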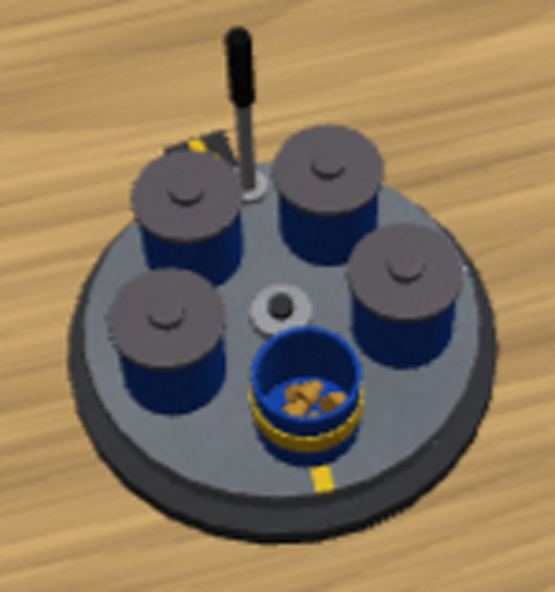

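View pics/sidez.png

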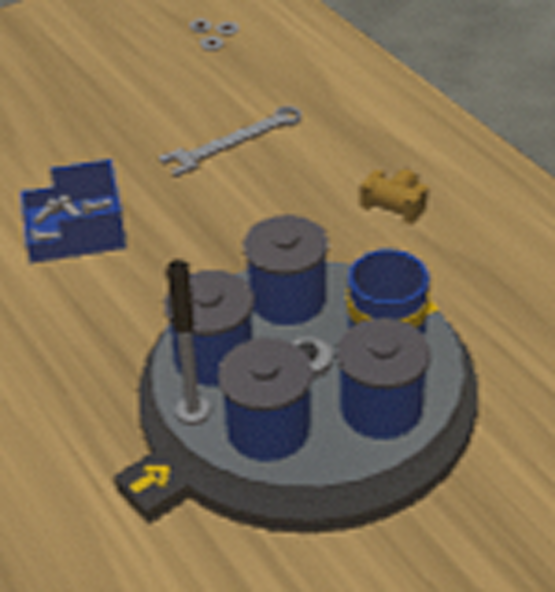

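```bash
cat > go.py <<'E'
# usage: go.py x y zgrasp [yawdeg]  -> tool-frame shift so that grasp point gets there, tool straight down
from h import *
import sys
s=ctrl.read_state(); Rm=R.from_quat(s['orientation']).as_matrix(); p=s['eef_pos']
a=[float(v) for v in sys.argv[1:]]
t=np.array(a[:3])+[0,0,.155]
yaw=np.degrees(np.arctan2(Rm[1,0],Rm[0,0]))
print('t',s['clock'],'grasp now',(p+.155*Rm[:,2]).round(4),'yaw',yaw.round(2),'tilt',Rm[:,2].round(4),'F',s['wrist_force'].round(2),'gap',s['finger_gap'].round(4),'q',s['joint_pos'].round(2))
print('shift mm',(Rm.T@(t-p)*1000).round(1),'roll',(-( ((a[3] if len(a)>3 else yaw)-yaw+180)%360-180)).round(2))
E
python3 go.py 0.492 -0.357 0.29 90
```

```text
Traceback (most recent call last):
  File "go.py", line 8, in <module>
    print('t',s['clock'],'grasp now',(p+.155*Rm[:,2]).round(4),'yaw',yaw.round(2),'tilt',Rm[:,2].round(4),'F',s['wrist_force'].round(2),'gap',s['finger_gap'].round(4),'q',s['joint_pos'].round(2))
                                                                                                                                              ^^^^^^^^^^^^^^^^^^^^^
AttributeError: 'float' object has no attribute 'round'
```

```bash
sed -i "s/s\['finger_gap'\].round(4)/round(s['finger_gap'],4)/" go.py
python3 go.py 0.492 -0.357 0.29 90
```

```text
t 0.15 grasp now [0.2436 0.5204 0.249 ] yaw 64.91 tilt [-7.0e-04 -1.2e-03 -1.0e+00] F [ 0.38 -0.07 -0.31] gap 0.0857 q [ 1.01  0.28  1.51 -0.    1.36 -0.12]
shift mm [-689.6  597.   -40.1] roll -25.09
```

```bash
python3 -m handwheel '[[[60,-30,25,-40,-5],[60,-60,50,-40,-10],[60,-690,597,-40,-25],[60,-690,597,-40,-25],[60,-690,597,-40,-25],[60,-690,597,-40,-25],[60,-690,597,-40,-25],[60,-690,597,-40,-25],[60,-690,597,-40,-25],[60,-690,597,-40,-25],[60,-690,597,-40,-25],[60,-690,597,-40,-25],[60,-690,597,-40,-25],[60,-690,597,-40,-25],[60,-690,597,-40,-25],[60,-690,597,-40,-25],[60,-690,597,-40,-25],[60,-690,597,-40,-25],[60,-690,597,-40,-25],[60,-690,597,-40,-25]]]' 20; python3 go.py 0.492 -0.357 0.20 90
```

```text
clock: 1.82
eef_pos: [0.4651, -0.2654, 0.4443]
orientation: [0.708, 0.706, -0.001, -0.0]
wrist_force: [0.9, -0.1, 0.3]
finger_gap: 0.0516
t 1.8167 grasp now [ 0.465  -0.2656  0.2893] yaw 89.87 tilt [-1.e-03 -7.e-04 -1.e+00] F [ 0.92 -0.11  0.31] gap 0.0516 q [-0.65  0.2   1.52 -0.    1.43 -2.22]
shift mm [-91.4  27.2  89.4] roll -0.13
```

```bash
python3 -m handwheel '[[[60,-40,12,30,0],[60,-91,27,65,0],[60,-91,27,89,0],[60,-91,27,89,0],[60,-91,27,89,0],[60,-91,27,89,0]]]'; python3 - <<'E'
from h import *
c=cam('wrist'); save(c,'w1.png'); np.savez('pics/w1.npz',**c)
print(c['xyz'],proj(c,[.492,-.357,.05]))
E
python3 go.py 0.492 -0.357 0.04 90
```

```text
clock: 2.32
eef_pos: [0.4917, -0.3561, 0.3551]
orientation: [0.708, 0.706, -0.0, -0.001]
wrist_force: [0.2, -0.1, 0.5]
finger_gap: 0.0513
[ 0.41768329 -0.35558519  0.32496354] (np.float64(248.82798512213395), np.float64(182.76599701900784))
t 2.3667 grasp now [ 0.4919 -0.3558  0.2015] yaw 89.9 tilt [-3.e-04 -6.e-04 -1.e+00] F [-0.36 -0.2  -0.57] gap 0.0512 q [-0.74  0.35  1.51 -0.    1.28 -2.31]
shift mm [-1.200e+00  1.000e-01  1.615e+02] roll -0.1
```

View pics/w1.png

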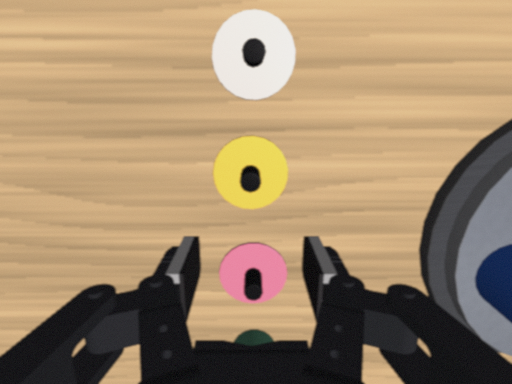

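The yellow lid is at (250,172) and its knob top at about (250,185), close to the predicted (249,183). The gap straddles it. I refine from this view.

```bash
python3 - <<'E'
from meas import *
c=dict(np.load('pics/w1.npz')); hsv=cv2.cvtColor(c['frame'],cv2.COLOR_RGB2HSV)
m=yellow(c,None,130);b,l=blobs(m); i,a,ce=max(b,key=lambda t:t[1]); print(a,ce)
k=cv2.findContours((l==i).astype(np.uint8),cv2.RETR_EXTERNAL,cv2.CHAIN_APPROX_NONE)[0][0]
print(circ(np.array([plane(c,u,v,.014) for u,v in cv2.convexHull(k)[:,0]])))
print(Rc(c).round(3))
E
```

```text
3893 [250.19676342 171.24068842]
(array([ 0.4915082 , -0.35574098]), np.float64(0.03858761597089543))
[[ 0.003  0.958  0.288]
 [ 1.    -0.003  0.002]
 [ 0.003  0.288 -0.958]]
```

```bash
python3 -m handwheel '[[[60,0,0,40,0],[60,0,0,80,0],[60,0,0,115,0],[60,0,0,140,0],[60,0,0,155,0],[60,0,0,161,0],[60,0,0,161,0],[60,0,0,161,0],[10,0,0,161,0],[10,0,0,161,0],[10,0,0,161,0],[10,0,0,161,0],[10,0,0,161,0],[10,0,0,161,0]]]' 30;  python3 go.py 0.492 -0.356 0.04 90
```

```text
clock: 3.53
eef_pos: [0.4924, -0.3562, 0.1973]
orientation: [0.708, 0.706, -0.0, 0.002]
wrist_force: [-0.0, 1.6, 6.5]
finger_gap: 0.0193
t 3.5333 grasp now [ 0.4927 -0.3566  0.0423] yaw 89.89 tilt [ 0.0022 -0.0023 -1.    ] F [-0.01  1.56  6.5 ] gap 0.0193 q [-0.74  0.5   1.71 -0.    0.92 -2.31]
shift mm [ 0.2 -0.4  2.3] roll -0.11
```

```bash
python3 -m handwheel '[[[10,0,0,-5,0],[10,0,0,-20,0],[10,0,0,-50,0],[10,0,0,-85,0],[10,0,0,-120,0],[10,0,0,-150,0],[10,0,0,-165,0],[10,0,0,-165,0],[10,0,0,-165,0]]]' 40;  python3 go.py 0.654 -0.0138 0.21 90; python3 - <<'E'
from h import *
c=cam('wrist'); save(c,'w2.png')
c=cam('side'); save(c,'s2.png')
E
```

```text
clock: 4.28
eef_pos: [0.4918, -0.3557, 0.3631]
orientation: [0.708, 0.706, -0.0, 0.002]
wrist_force: [-0.4, -0.2, -0.9]
finger_gap: 0.0187
t 4.2833 grasp now [ 0.4924 -0.3563  0.2081] yaw 89.88 tilt [ 0.0034 -0.0036 -1.    ] F [-0.45 -0.24 -0.89] gap 0.0187 q [-0.74  0.35  1.5  -0.    1.29 -2.31]
shift mm [342.3 161.5  -2.6] roll -0.12
```

View pics/w2.png

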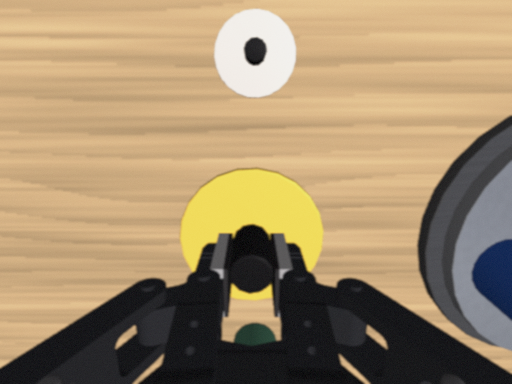

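View pics/s2.png

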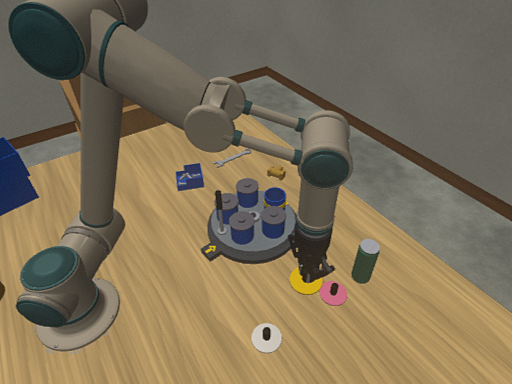

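The lid hangs level in the fingers: wrist (252,234), side (306,280). The white and pink lids are untouched. I carry it over the jar.

```bash
python3 -m handwheel '[[[10,15,7,-3,0],[10,45,21,-3,0],[10,80,38,-3,0],[10,116,55,-3,0],[10,152,72,-3,0],[10,188,89,-3,0],[10,224,106,-3,0],[10,260,123,-3,0],[10,290,137,-3,0],[10,315,149,-3,0],[10,332,157,-3,0],[10,342,161.5,-3,0],[10,342,161.5,-3,0],[10,342,161.5,-3,0],[10,342,161.5,-3,0]]]';  python3 go.py 0.654 -0.0138 0.17 90; python3 - <<'E'
from meas import *
s=ctrl.read_state();print(s['eef_pos'])
for n in['wrist','scene','side']:
    c=cam(n); save(c,n[0]+n[1]+'3.png'); np.savez('pics/'+n+'3.npz',**c)
c=dict(np.load('pics/wrist3.npz')); P=pts(c)
m=yellow(c,None,130);b,l=blobs(m); i,a,ce=max(b,key=lambda t:t[1]);
q=P[l==i]; print('lid',a,ce,np.median(q,0))
E
```

```text
clock: 5.63
eef_pos: [0.6531, -0.0149, 0.3627]
orientation: [0.708, 0.706, -0.001, -0.001]
wrist_force: [-0.4, 0.3, -0.4]
finger_gap: 0.0188
t 5.6333 grasp now [ 0.6528 -0.015   0.2077] yaw 89.83 tilt [-2.4e-03 -9.0e-04 -1.0e+00] F [-0.38  0.27 -0.41] gap 0.0188 q [-0.13  0.42  1.39 -0.    1.33 -1.7 ]
shift mm [ 1.1  1.  37.7] roll -0.17
[ 0.65313706 -0.01486536  0.3626636 ]
lid 8647 [250.95200648 212.65305886] [ 0.63609845 -0.01440053  0.18076656]
```

View pics/wr3.png

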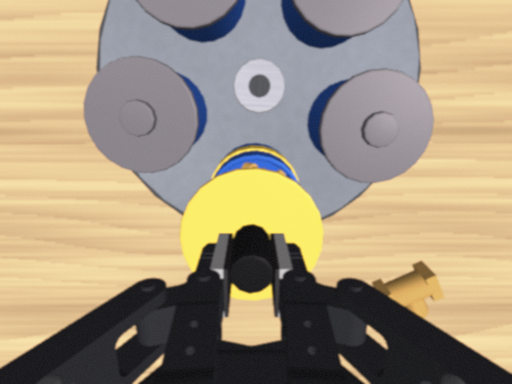

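View pics/sc3.png

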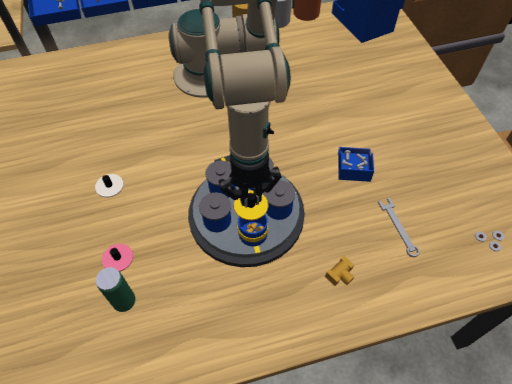

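View pics/si3.png

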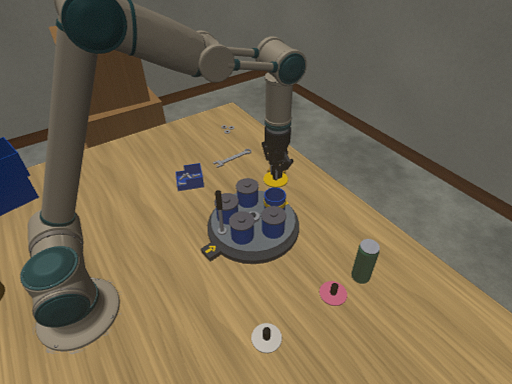

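The lid at wrist (251,213) hides most of the mouth, and the jar's rim shows at (255,150). I check the centring numerically.

```bash
python3 - <<'E'
from meas import *
from scipy.optimize import least_squares
c=dict(np.load('pics/wrist3.npz')); P=pts(c)
m=yellow(c,None,130);b,l=blobs(m); i,a,ce=max(b,key=lambda t:t[1])
k=cv2.findContours((l==i).astype(np.uint8),cv2.RETR_EXTERNAL,cv2.CHAIN_APPROX_NONE)[0]
k=max(k,key=len)[:,0]; k=k[k[:,1]<225]
print('lid',circ(np.array([plane(c,u,v,.181) for u,v in k])))
# rotor: disc points z<.06 contour left & right ; other jar lids tops
q=P[(abs(P[...,2]-.125)<.004)]; print(len(q))
ax=[.569,-.011]
for n in['wrist','scene']:
    c=dict(np.load(f'pics/{n}3.npz')); P=pts(c); g=(abs(P[...,2]-.125)<.004)&(np.hypot(P[...,0]-.569,P[...,1]+.011)<.14)
    nn,l,s,ce=cv2.connectedComponentsWithStats(g.astype(np.uint8))
    for i in range(1,nn):
        if s[i,4]>150:
            k=max(cv2.findContours((l==i).astype(np.uint8),cv2.RETR_EXTERNAL,cv2.CHAIN_APPROX_NONE)[0],key=len); 
            print(n,'greylid',s[i,4],circ(np.array([plane(c,u,v,.125) for u,v in cv2.convexHull(k)[:,0]])))
    g=(abs(P[...,2]-.11)<.003)&(np.hypot(P[...,0]-.654,P[...,1]+.014)<.045); q=P[g]; print(n,'rim',len(q), circ(q) if len(q)>9 else '')
E
```

```text
lid (array([ 0.64540534, -0.01457602]), np.float64(0.03350947122174816))
2096
wrist greylid 1058 (array([ 0.59088748, -0.08905548]), np.float64(0.011950903313875442))
wrist greylid 1038 (array([0.59886618, 0.07059535]), np.float64(0.011928536755691806))
wrist rim 518 (array([ 0.65256933, -0.01209689]), np.float64(0.0331747856945057))
scene rim 88 (array([ 0.65465578, -0.01423754]), np.float64(0.03383226854108678))
```

```bash
python3 - <<'E'
from meas import *
c=dict(np.load('pics/wrist3.npz')); P=pts(c)
for z in(.178,.181,.183):
  m=yellow(c,None,130)&(abs(P[...,2]-.181)<.008)
  k=max(cv2.findContours(m.astype(np.uint8),cv2.RETR_EXTERNAL,cv2.CHAIN_APPROX_NONE)[0],key=len)
  k=cv2.convexHull(k)[:,0]; k=k[k[:,1]<245]
  print('lid',circ(np.array([plane(c,u,v,z) for u,v in k])))
E
```

```text
lid (array([ 0.65184617, -0.01458251]), np.float64(0.0386856046283313))
lid (array([ 0.65043468, -0.01457862]), np.float64(0.03793457917246009))
lid (array([ 0.64949369, -0.01457604]), np.float64(0.03743389553521488))
```

```bash
python3 -m handwheel '[[[10,2,1,10,0],[10,2,1,25,0],[10,2,1,38,0],[10,2,1,46,0],[10,2,1,52,0],[10,2,1,56,0],[10,2,1,58,0],[10,2,1,60,0],[10,2,1,62,0],[10,2,1,62,0],[10,2,1,62,0]]]';  python3 go.py 0.6537 -0.013 0.1417 90; python3 - <<'E'
from h import *
c=cam('scene'); save(c,'sc4.png')
a=c['frame'][140:270,180:310,::-1]; cv2.imwrite('pics/sc4z.png',cv2.resize(a,None,fx=4,fy=4,interpolation=cv2.INTER_CUBIC))
E
```

```text
clock: 6.7
eef_pos: [0.6543, -0.0131, 0.3018]
orientation: [0.708, 0.706, -0.0, 0.0]
wrist_force: [0.2, 0.3, -0.1]
finger_gap: 0.0187
t 6.7 grasp now [ 0.6543 -0.0132  0.1468] yaw 89.79 tilt [-1.e-04 -6.e-04 -1.e+00] F [ 0.18  0.26 -0.07] gap 0.0187 q [-0.13  0.46  1.48 -0.    1.2  -1.69]
shift mm [ 0.1 -0.6  5.1] roll -0.21
```

View pics/sc4z.png

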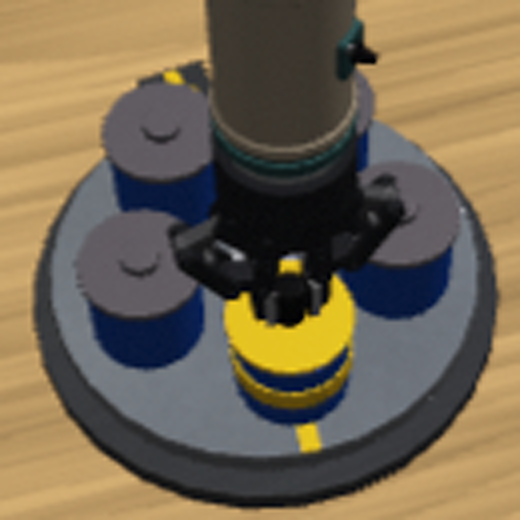

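No force so far, and the plug is entering the mouth with the lid centred on the jar. I go down to contact.

```bash
python3 -m handwheel '[[[10,0,-0.5,2,0],[10,0,-0.5,4,0],[10,0,-0.5,5,0],[10,0,-0.5,6,0],[10,0,-0.5,6,0],[10,0,-0.5,6,0]]]';  python3 go.py 0.6537 -0.013 0.1417 90
```

```text
clock: 7.25
eef_pos: [0.6536, -0.013, 0.2974]
orientation: [0.708, 0.706, 0.0, 0.001]
wrist_force: [-1.9, 0.0, 6.4]
finger_gap: 0.0183
t 7.25 grasp now [ 0.6538 -0.0131  0.1424] yaw 89.79 tilt [ 1.e-03 -7.e-04 -1.e+00] F [-1.89  0.02  6.43] gap 0.0183 q [-0.13  0.46  1.49 -0.    1.19 -1.69]
shift mm [-0.   0.1  0.7] roll -0.21
```

```bash
python3 -m handwheel '[[[45,0,0,0,0],[45,0,0,0,0],[45,0,0,0,0],[45,0,0,0,0],[45,0,0,-15,0],[45,0,0,-40,0],[45,0,0,-75,0],[45,0,0,-110,0],[45,0,-20,-130,0],[45,0,-50,-130,0],[45,0,-85,-130,0],[45,0,-85,-130,0],[45,0,-85,-130,0]]]';  python3 go.py 0.454 -0.008 0.275 90; python3 - <<'E'
from meas import *
for n in['scene','side','wrist']:
    c=cam(n); save(c,n+'5.png'); np.savez('pics/'+n+'5.npz',**c)
    a=c['frame'][140:270,180:310,::-1] if n!='wrist' else c['frame'][:,:,::-1]; cv2.imwrite('pics/'+n+'5z.png',cv2.resize(a,None,fx=4,fy=4,interpolation=cv2.INTER_CUBIC) if n!='wrist' else a)
    P=pts(c); m=yellow(c,P,130)&(P[...,2]>.1)&(P[...,2]<.14); q=P[m]; print(n,len(q),np.percentile(q[:,2],[5,50,95]).round(4))
    if len(q):
        A=np.c_[q[:,:2],np.ones(len(q))]; print(' tilt',np.linalg.lstsq(A,q[:,2],rcond=None)[0][:2])
        k=max(cv2.findContours(m.astype(np.uint8),cv2.RETR_EXTERNAL,cv2.CHAIN_APPROX_NONE)[0],key=len)
        print(' lid',circ(np.array([plane(c,u,v,.114) for u,v in cv2.convexHull(k)[:,0]])))
E
```

```text
clock: 8.33
eef_pos: [0.5668, -0.0124, 0.4275]
orientation: [0.708, 0.706, -0.0, 0.0]
wrist_force: [0.8, 0.6, 0.2]
finger_gap: 0.0385
t 8.3333 grasp now [ 0.5668 -0.0125  0.2725] yaw 89.78 tilt [ 5.e-04 -6.e-04 -1.e+00] F [0.77 0.62 0.17] gap 0.0385 q [-0.14  0.25  1.48 -0.    1.41 -1.71]
shift mm [   4.  -112.8   -2.5] roll -0.22
scene 626 [0.1137 0.1166 0.1195]
 tilt [ 0.00337608 -0.00391361]
 lid (array([ 0.65210414, -0.01416331]), np.float64(0.03869624470272378))
side 241 [0.1116 0.1142 0.1167]
 tilt [-0.00306682  0.00094357]
 lid (array([ 0.65323281, -0.01414322]), np.float64(0.03794994707311012))
wrist 3379 [0.1143 0.1154 0.1165]
 tilt [ 0.00114994 -0.00048924]
 lid (array([ 0.65232545, -0.01282128]), np.float64(0.038578521167591806))
```

View pics/wrist5z.png

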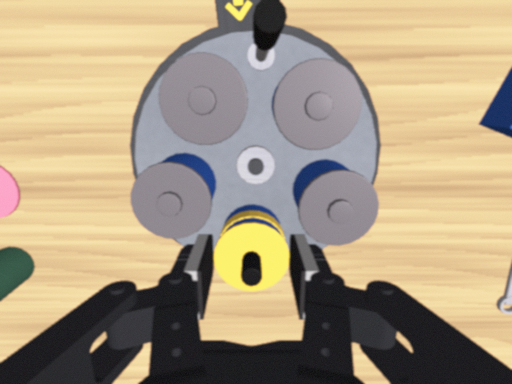

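View pics/side5z.png

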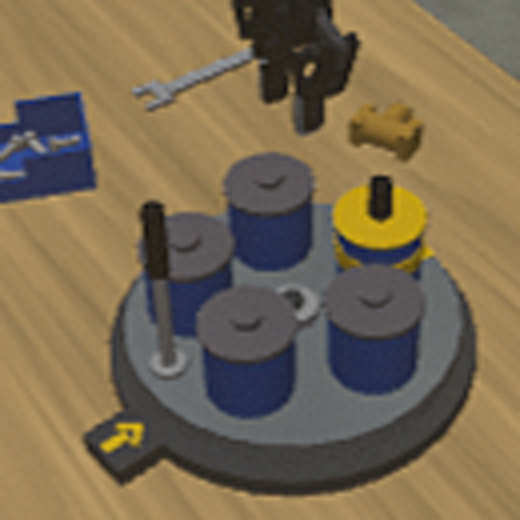

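View pics/scene5z.png

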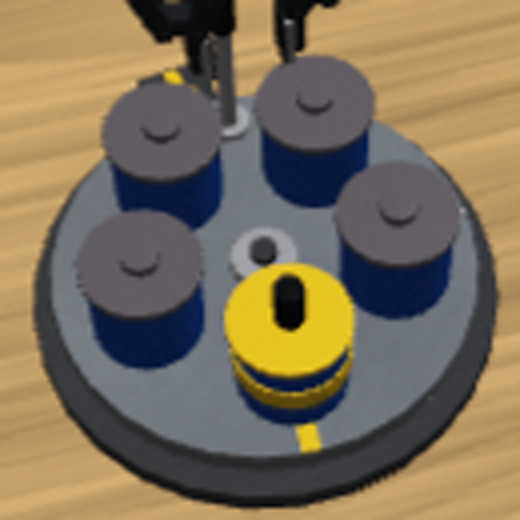

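The lid is seated and level: its flange top reads 0.1154 m in the wrist view, against 0.115 m expected. Next I measure the post and axle from the wrist view.

```bash
python3 - <<'E'
from meas import *
c=dict(np.load('pics/wrist5.npz')); P=pts(c)
ks=[plane(c,u,v,.125)[:2] for u,v in[(202,100),(319,106),(341,210.5),(169,203.5)]]
print(np.round(ks,4))
cc=circ(np.array(ks)); print('axle from knobs',cc)
print('post base',plane(c,262,57,.047)[:2],'hub',plane(c,256,166,.05)[:2],P[166,256])
dark=(c['frame'].max(2)<60)&(P[...,2]>.15)&(P[...,2]<.225)&(P[...,0]<.5)
b,l=blobs(dark)
for i,a,ce in b: q=P[l==i]; print(a,ce,np.median(q,0),q.max(0)); t=q[q[:,2]>.212]; print(len(t),t.mean(0) if len(t) else '')
d=(P[...,2]>.04)&(P[...,2]<.05)
k=max(cv2.findContours(d.astype(np.uint8),cv2.RETR_EXTERNAL,cv2.CHAIN_APPROX_NONE)[0],key=len); k=cv2.convexHull(k)[:,0]; k=k[(k[:,1]>10)&(k[:,1]<230)]
print('disc',circ(np.array([plane(c,u,v,.045) for u,v in k])))
E
```

```text
[[ 0.4975 -0.0534]
 [ 0.5027  0.0457]
 [ 0.5974  0.0721]
 [ 0.5898 -0.0887]]
axle from knobs (array([ 0.56829101, -0.00722386]), np.float64(0.0843748198808654))
post base [ 4.55301106e-01 -2.90883254e-04] hub [ 0.57083081 -0.00650301] [ 0.56813297 -0.00670467  0.06237255]
1252 [267.62619808  22.90495208] [ 0.45755796 -0.00295459  0.21499587] [0.4631502  0.00548153 0.21780009]
888 [ 0.45491837 -0.00248813  0.21534095]
disc (array([ 0.56848585, -0.00802276]), np.float64(0.13883866216142518))
```

```bash
python3 go.py 0.4545 -0.0045 0.191 90; python3 -m handwheel '[[[55,3,-30,0,0],[55,5,-70,0,0],[55,8,-100,0,0],[55,8,-112,0,0],[55,8,-112,0,0],[55,8,-112,20,0],[55,8,-112,45,0],[55,8,-112,70,0],[55,8,-112,81,0],[55,8,-112,81,0],[55,8,-112,81,0]]]';  python3 go.py 0.4545 -0.0045 0.191 90; python3 - <<'E'
from h import *
c=cam('wrist'); save(c,'w6.png')
E
```

```text
t 8.4833 grasp now [ 0.5698 -0.0129  0.2723] yaw 89.79 tilt [ 2.1e-03 -8.0e-04 -1.0e+00] F [0.1  0.88 0.93] gap 0.0386 q [-0.14  0.26  1.48 -0.    1.41 -1.71]
shift mm [   7.9 -115.2   81.1] roll -0.21
clock: 9.4
eef_pos: [0.4597, -0.0047, 0.3457]
orientation: [0.708, 0.706, 0.001, 0.001]
wrist_force: [-0.1, -1.2, 0.4]
finger_gap: 0.0469
t 9.4 grasp now [ 0.46   -0.0049  0.1907] yaw 89.78 tilt [ 2.3e-03 -8.0e-04 -1.0e+00] F [-0.14 -1.19  0.41] gap 0.0469 q [-0.16  0.15  1.83 -0.    1.16 -1.73]
shift mm [ 0.2 -5.2 -0.3] roll -0.22
```

View pics/w6.png

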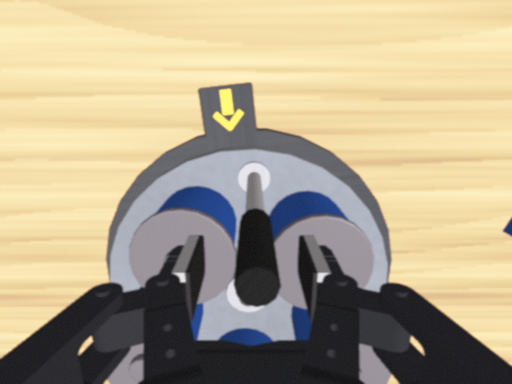

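The post is between the open fingers at (256,250), and the arrow is clear at (227,110). I close on the sleeve and measure the arrow from here.

```bash
python3 -m handwheel '[[[55,0,-3,0,0],[55,0,-5,0,0],[55,0,-5,0,0],[10,0,-5,0,0],[10,0,-5,0,0],[10,0,-5,0,0],[10,0,-5,0,0],[10,0,-5,0,0],[10,0,-5,0,0]]]' 60;  python3 go.py 0.4545 -0.0045 0.191 90; python3 - <<'E'
from meas import *
c=cam('wrist'); save(c,'w7.png'); np.savez('pics/w7.npz',**c); P=pts(c)
m=yellow(c,P,110)&(P[...,2]<.04); b,l=blobs(m)
for i,a,ce in b:
    print(a,ce,plane(c,*ce,.02)); v,u=np.where(l==i); w=np.array([plane(c,x,y,.02)[:2] for x,y in zip(u,v)]); ww=w-w.mean(0); print(np.linalg.svd(ww,full_matrices=0)[2])
    print('tip/tail', w[w[:,0]>w[:,0].max()-.004].mean(0), w[w[:,0]<w[:,0].min()+.008].mean(0))
d=(P[...,2]>.041)&(P[...,2]<.05)
k=max(cv2.findContours(d.astype(np.uint8),cv2.RETR_EXTERNAL,cv2.CHAIN_APPROX_NONE)[0],key=len); k=cv2.convexHull(k)[:,0]; k=k[(k[:,1]>10)&(k[:,1]<230)]
print('disc',circ(np.array([plane(c,u,v,.045) for u,v in k])))
# tongue: dark gray with z~.02, x<.41
t=(abs(P[...,2]-.02)<.006)&(P[...,0]<.412)&(abs(P[...,1]+.025)<.08)
k=max(cv2.findContours(t.astype(np.uint8),cv2.RETR_EXTERNAL,cv2.CHAIN_APPROX_NONE)[0],key=len)
r=cv2.minAreaRect(np.array([plane(c,u,v,.02)[:2]*1000 for u,v in k[:,0]],np.float32)); print(r)
E
```

```text
clock: 10.2
eef_pos: [0.4547, -0.0046, 0.3471]
orientation: [0.708, 0.706, 0.001, 0.002]
wrist_force: [-1.8, 0.1, 5.2]
finger_gap: 0.0166
t 10.2 grasp now [ 0.4555 -0.0048  0.1921] yaw 89.79 tilt [ 0.0048 -0.001  -1.    ] F [-1.84  0.06  5.17] gap 0.0166 q [-0.16  0.14  1.84 -0.    1.16 -1.73]
shift mm [ 0.1 -0.2  1.1] roll -0.21
624 [227.46474359 114.91987179] [ 0.39757654 -0.02594118  0.02      ]
[[ 0.99484399  0.10141712]
 [ 0.10141712 -0.99484399]]
tip/tail [ 0.41290097 -0.02478498] [ 0.38246602 -0.02740454]
disc (array([ 0.56691107, -0.00795694]), np.float64(0.13824862909790864))
((394.5262756347656, -26.378189086914062), (39.35892105102539, 49.713138580322266), 6.059643745422363)
```

View pics/w7.png

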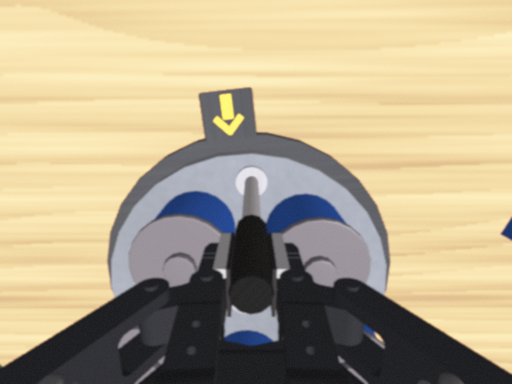

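```bash
cat > arc.py <<'E'
# arc.py cx cy da n : tool shifts to rotate grasp about axle by da in n steps from current
from h import *
import sys
cx,cy,da=map(float,sys.argv[1:4]); n=int(sys.argv[4]); r=float(sys.argv[5]) if len(sys.argv)>5 else None
s=ctrl.read_state(); Rm=R.from_quat(s['orientation']).as_matrix(); g=s['eef_pos']+.155*Rm[:,2]
v=g[:2]-[cx,cy]; a0=np.arctan2(v[1],v[0]); r0=np.hypot(*v); print('a0',a0,'r0',r0,'z',g[2],'t',s['clock'],'F',s['wrist_force'].round(1),'gap',s['finger_gap'])
r=r or r0
yaw=np.arctan2(Rm[1,0],Rm[0,0]); ex=np.array([np.cos(yaw),np.sin(yaw)]); ey=np.array([ex[1],-ex[0]])
for i in range(1,n+1):
    a=a0+da*i/n; d=np.array([cx+r*np.cos(a),cy+r*np.sin(a)])-g[:2]; print(round(d@ex*1000,1),round(d@ey*1000,1))
E
python3 arc.py .5685 -.009 -0.8 8 .115
```

```text
a0 3.1042838274785622 r0 0.11310051492858957 z 0.19214695480310187 t 10.25 F [-1.3  0.3  5.5] gap 0.016235288927586872
11.5 -0.9
22.8 1.2
33.9 4.4
44.5 8.7
54.7 14.0
64.3 20.4
73.2 27.6
81.3 35.7
```

```bash
python3 -m handwheel '[[[10,4,0,-0.5,0],[10,11.5,0.5,-0.5,0],[10,23,2.5,-0.5,0],[10,34,6,-0.5,0],[10,44.5,10,-0.5,0],[10,55,15.5,-0.5,0],[10,64,21.5,-0.5,0],[10,73,29,-0.5,0],[10,81,37,-0.5,0],[10,81,37,-0.5,0],[10,81,37,-0.5,0],[10,81,37,-0.5,0]]]';python3 arc.py .5685 -.009 -1 10; python3 - <<'E'
from h import *
c=cam('wrist'); save(c,'w8.png'); np.savez('pics/w8.npz',**c)
E
```

```text
clock: 11.25
eef_pos: [0.492, 0.0766, 0.3473]
orientation: [0.708, 0.706, 0.001, 0.001]
wrist_force: [2.6, -0.5, -7.7]
finger_gap: 0.0166
a0 2.2974786922271417 r0 0.11439850927541657 z 0.1922614837833346 t 11.25 F [ 2.6 -0.5 -7.7] gap 0.01663523250304091
7.2 8.9
13.5 18.5
18.7 28.6
23.0 39.2
26.2 50.2
28.2 61.4
29.1 72.8
28.9 84.3
27.5 95.6
25.0 106.8
```

View pics/w8.png

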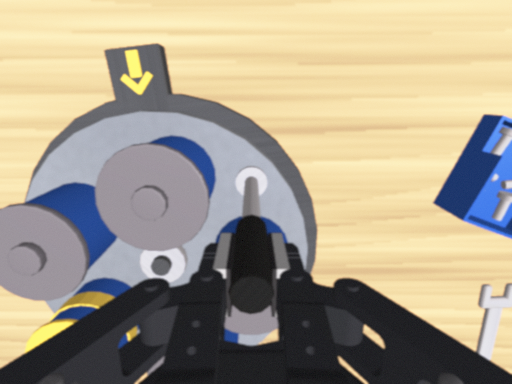

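The post is still held at (252,250) and the carousel is following, with side loads under 3 N. I carry on.

```bash
python3 -m handwheel '[[[10,3,4,0.3,0],[10,7,9,0.3,0],[10,13.5,18.5,0.3,0],[10,18.7,28.6,0.3,0],[10,23,39,0.3,0],[10,26,50,0.3,0],[10,28,61.5,0.3,0],[10,29,73,0.3,0],[10,29,84,0.3,0],[10,27.5,95.5,0.3,0],[10,25,107,0.3,0],[10,25,107,0.3,0],[10,25,107,0.3,0]]]';python3 arc.py .5685 -.009 -0.9 9; python3 - <<'E'
from h import *
c=cam('wrist'); save(c,'w9.png'); np.savez('pics/w9.npz',**c)
E
```

```text
clock: 12.38
eef_pos: [0.6018, 0.1015, 0.3473]
orientation: [0.709, 0.705, 0.004, 0.002]
wrist_force: [4.3, 5.7, -3.3]
finger_gap: 0.0165
a0 1.2675369261224403 r0 0.11611012856716985 z 0.1922828134554069 t 12.3833 F [ 4.3  5.7 -3.3] gap 0.016507833554410916
-4.0 10.9
-9.0 21.4
-15.0 31.3
-22.1 40.5
-30.0 49.0
-38.7 56.7
-48.1 63.5
-58.2 69.3
-68.7 74.0
```

View pics/w9.png

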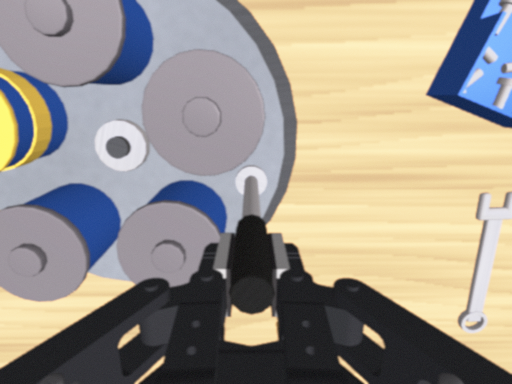

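```bash
python3 -m handwheel '[[[10,-1,5,0,0],[10,-3.5,11,0,0],[10,-8.5,21.5,0,0],[10,-14.5,31.5,0,0],[10,-21.5,41,0,0],[10,-29,49.5,0,0],[10,-38,57.5,0,0],[10,-47,64,0,0],[10,-57,70,0,0],[10,-67,75,0,0],[10,-67,75,0,0],[10,-67,75,0,0]]]';python3 arc.py .5685 -.008 -0.2 4; python3 - <<'E'
from h import *
for n in['wrist','scene','side']:
    c=cam(n); save(c,n+'10.png'); np.savez('pics/'+n+'10.npz',**c)
E
```

```text
clock: 13.43
eef_pos: [0.6765, 0.0327, 0.3473]
orientation: [0.709, 0.705, 0.003, 0.002]
wrist_force: [0.1, -0.6, -5.6]
finger_gap: 0.0164
a0 0.35804492098809887 r0 0.11665849656026839 z 0.192325017630442 t 13.4333 F [ 0.1 -0.6 -5.6] gap 0.016375161842418023
-5.5 1.9
-11.1 3.6
-16.8 5.0
-22.5 6.1
```

View pics/side10.png

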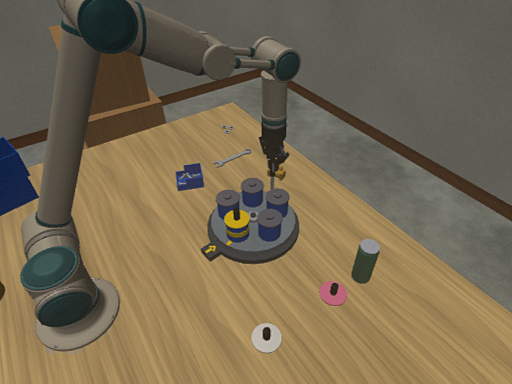

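View pics/scene10.png

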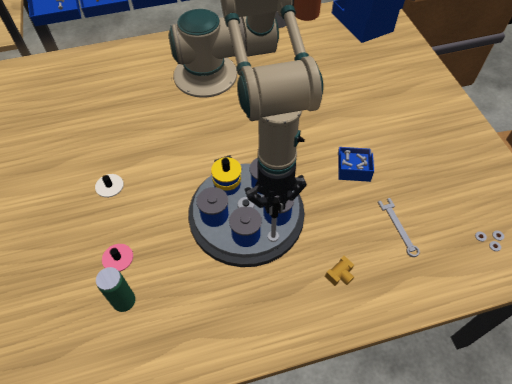

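View pics/wrist10.png

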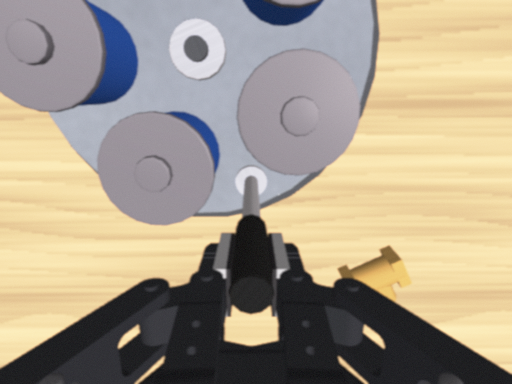

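The side view shows the tab at about (230,243) and the arrow at (210,249), so both can be compared in the same view.

```bash
cat > al.py <<'E'
from meas import *
import sys
fn=sys.argv[1] if len(sys.argv)>1 else None
cs={}
for n in['side','scene']:
    if fn=='live': c=cam(n); 
    else: c=dict(np.load(f'pics/{n}{fn}.npz'))
    P=pts(c); hsv=cv2.cvtColor(c['frame'],cv2.COLOR_RGB2HSV)
    m=yellow(c,P,110); b,l=blobs(m)
    C=np.array([.5676,-.0116]) if n=='side' else np.array([.5705,-.0106])
    for i,a,ce in b:
        md=np.median(P[l==i],0)
        if .36<md[0]<.52 and abs(md[1])<.12 and a<1500:
            z=.02 if md[2]<.034 else .045 if md[2]<.06 else md[2]
            w=plane(c,*ce,z)[:2]; d=w-C; print(n,a,ce.round(1),md.round(3),'r',np.hypot(*d).round(4),'ang-pi',((np.arctan2(d[1],d[0])+2*np.pi)%(2*np.pi)-np.pi).round(3))
    q=m&(abs(P[...,2]-.115)<.012); 
    k=max(cv2.findContours(q.astype(np.uint8),cv2.RETR_EXTERNAL,cv2.CHAIN_APPROX_NONE)[0],key=len)
    w,rr=circ(np.array([plane(c,u,v,.1125) for u,v in cv2.convexHull(k)[:,0]])); d=w-C; print(n,'lid',w.round(4),rr.round(4),'r',np.hypot(*d).round(4),'ang-pi',((np.arctan2(d[1],d[0])+2*np.pi)%(2*np.pi)-np.pi).round(3))
    g=(abs(P[...,2]-.125)<.004)&(np.hypot(P[...,0]-.569,P[...,1]+.011)<.13)&(hsv[...,1]<90)
    b,l=blobs(g)
    for i,a,ce in b:
        w=plane(c,*ce,.125)[:2]; d=w-C; t=(np.arctan2(d[1],d[0])-np.pi)%(2*np.pi/5); print(n,' knob',a,w.round(4),'r',np.hypot(*d).round(4),'theta mod72',t.round(3))
E
python3 al.py 10
```

```text
side 309 [236.3 219.4] [ 0.486 -0.044  0.114] r 0.0848 ang-pi 0.383
side 20 [228.6 242.6] [ 0.449 -0.056  0.045] r 0.1263 ang-pi 0.362
side 40 [210.6 248.6] [ 0.402 -0.027  0.021] r 0.1681 ang-pi 0.089
side lid [ 0.4915 -0.0384] 0.0381 r 0.0807 ang-pi 0.338
side  knob 29 [0.6129 0.0608] r 0.0854 theta mod72 0.384
side  knob 32 [0.5136 0.0536] r 0.0846 theta mod72 0.378
side  knob 32 [ 0.6498 -0.0316] r 0.0846 theta mod72 0.389
side  knob 37 [ 0.5731 -0.0943] r 0.0828 theta mod72 0.381
side  knob 11 [ 0.4878 -0.0462] r 0.087 theta mod72 0.409
scene 519 [226.3 170.3] [ 0.497 -0.041  0.117] r 0.08 ang-pi 0.367
scene 10 [216.4 183.2] [ 0.512 -0.071  0.091] r 0.085 ang-pi 0.783
scene lid [ 0.4882 -0.0393] 0.0389 r 0.0872 ang-pi 0.336
scene  knob 9 [ 0.499  -0.0399] r 0.0772 theta mod72 0.389
scene  knob 69 [ 0.575  -0.0952] r 0.0848 theta mod72 0.367
scene  knob 67 [ 0.6524 -0.0314] r 0.0845 theta mod72 0.38
scene  knob 9 [0.6795 0.0295] r 0.1161 theta mod72 0.981
```

```bash
python3 arc.py .5685 -.009 -0.28 4; python3 -m handwheel '[[[10,-4,1.4,0.2,0],[10,-10,3,0.2,0],[10,-17,5,0.2,0],[10,-25,6.5,0.2,0],[10,-31,7.3,0.2,0],[10,-31,7.3,0.2,0],[10,-31,7.3,0.2,0],[10,-31,7.3,0.2,0]]]';python3 arc.py .5685 -.009 -0.01 1; python3 - <<'E'
from h import *
for n in['wrist','scene','side']:
    c=cam(n); save(c,n+'11.png'); np.savez('pics/'+n+'11.npz',**c)
    if n=='side': cv2.imwrite('pics/side11z.png',cv2.resize(c['frame'][170:280,180:310,::-1],None,fx=6,fy=5.4,interpolation=cv2.INTER_CUBIC))
E
python3 al.py 11
```

```text
a0 0.3809376842816692 r0 0.11697853427529159 z 0.19230117883738773 t 13.5833 F [-0.9 -0.8 -7.8] gap 0.016652462154744037
-7.7 2.8
-15.6 5.1
-23.6 6.8
-31.7 7.9
clock: 14.25
eef_pos: [0.6834, 0.0024, 0.3473]
orientation: [0.709, 0.705, 0.004, 0.003]
wrist_force: [2.1, -2.0, -4.8]
finger_gap: 0.0162
a0 0.09958244869428295 r0 0.11686274512226998 z 0.1923067622430943 t 14.25 F [ 2.1 -2.  -4.8] gap 0.016190895719238835
-1.2 0.1
side 297 [231.1 215.7] [ 0.48  -0.023  0.114] r 0.0841 ang-pi 0.113
side 11 [238.5 227.2] [ 0.491 -0.053  0.087] r 0.0881 ang-pi 0.485
side 17 [220.8 236.5] [ 0.441 -0.022  0.046] r 0.1259 ang-pi 0.075
side 41 [210.6 248.7] [ 0.401 -0.027  0.021] r 0.1683 ang-pi 0.088
side lid [ 0.4862 -0.0158] 0.0381 r 0.0815 ang-pi 0.052
side  knob 26 [0.6309 0.0466] r 0.0859 theta mod72 0.115
side  knob 32 [0.5337 0.0673] r 0.0859 theta mod72 0.091
side  knob 34 [ 0.6404 -0.0538] r 0.0841 theta mod72 0.103
side  knob 38 [ 0.55   -0.0929] r 0.0832 theta mod72 0.101
scene 422 [231.5 166.6] [ 0.491 -0.028  0.117] r 0.0832 ang-pi 0.155
scene lid [ 0.4827 -0.0169] 0.0386 r 0.088 ang-pi 0.072
scene  knob 66 [ 0.5513 -0.0926] r 0.0842 theta mod72 0.084
scene  knob 14 [0.6428 0.0476] r 0.0928 theta mod72 0.05
scene  knob 74 [ 0.6423 -0.0535] r 0.0837 theta mod72 0.09
scene  knob 9 [0.6878 0.0011] r 0.1179 theta mod72 0.728
```

View pics/side11z.png

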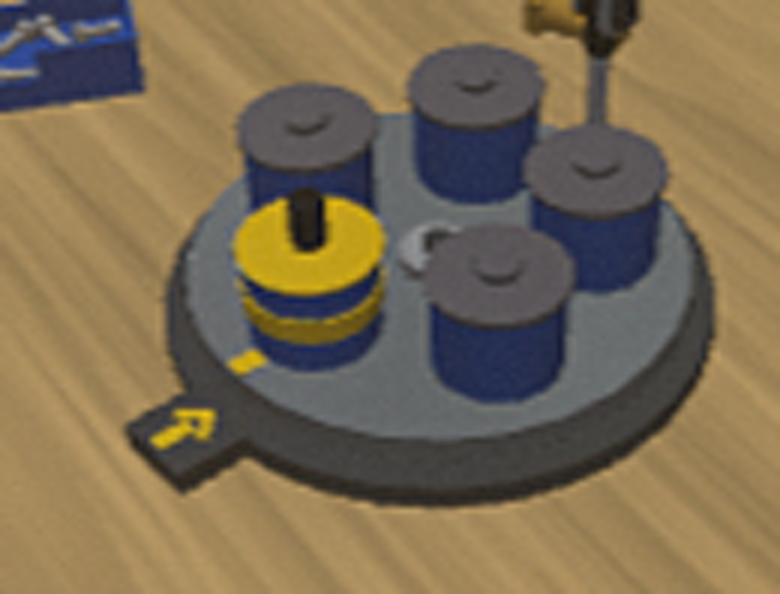

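```bash
cat > fit.py <<'E'
from meas import *
def fit(w,ids):
    # w_j = C + .085*(cos(th+pi+k*72)); Kabsch
    w=np.array(w); t=np.array([[np.cos(k*2*np.pi/5),np.sin(k*2*np.pi/5)] for k in ids])*.085
    A=t-t.mean(0);B=w-w.mean(0); th=np.arctan2((A[:,0]*B[:,1]-A[:,1]*B[:,0]).sum(),(A*B).sum()); Rm=np.array([[np.cos(th),-np.sin(th)],[np.sin(th),np.cos(th)]])
    C=w.mean(0)-Rm@t.mean(0); print('  C',C.round(4),'th-pi',round((th+np.pi/1)%(2*np.pi),4),'res',np.abs(w-(t@Rm.T+C)).max().round(4)); return C
def arr(C,p): d=np.array(p)-C; print('  arrow ang-pi',(np.arctan2(-d[1],-d[0])).round(4))
print('wrist5 start'); C=fit([[.4975,-.0534],[.5027,.0457],[.5974,.0721],[.5898,-.0887]],[3,2,1,4]); arr(C,[.3976,-.0259])
for s in('10','11'):
    c=dict(np.load(f'pics/side{s}.npz')); P=pts(c); hsv=cv2.cvtColor(c['frame'],cv2.COLOR_RGB2HSV)
    g=(abs(P[...,2]-.125)<.004)&(np.hypot(P[...,0]-.569,P[...,1]+.011)<.11)&(hsv[...,1]<90); b,l=blobs(g)
    W=[];I=[]
    for i,a,ce in b:
        if a<20: continue
        w=plane(c,*ce,.125)[:2]; W.append(w); I.append(round(((np.arctan2(w[1]+.0116,w[0]-.5676)-np.pi-.1)%(2*np.pi))/(2*np.pi/5)))
    print('side',s,I); C=fit(W,I); arr(C,[.3998,-.0264]);
# wrist arrow vs wrist disc
c=dict(np.load('pics/wrist11.npz'));P=pts(c); save(c,'w11.png')
g=(abs(P[...,2]-.125)<.003); b,l=blobs(g); print([(a,ce.round(1),plane(c,*ce,.125)[:2].round(4)) for i,a,ce in b if a>60])
E
python3 fit.py
```

```text
wrist5 start
  C [ 0.5681 -0.0071] th-pi 3.0933 res 0.0009
  arrow ang-pi 0.1098
side 10 [3, 4, 2, 1]
  C [ 0.5676 -0.0108] th-pi 0.3806 res 0.0013
  arrow ang-pi 0.0929
side 11 [3, 4, 2, 1]
  C [ 0.5676 -0.0103] th-pi 0.0989 res 0.0006
  arrow ang-pi 0.0957
[(np.int32(110), array([78.8,  1.8]), array([ 0.5611, -0.0897])), (np.int32(1161), array([323.2, 132.7]), array([0.6322, 0.0478])), (np.int32(1108), array([163.9, 148.8]), array([ 0.6415, -0.0506]))]
```

View pics/wrist11.png

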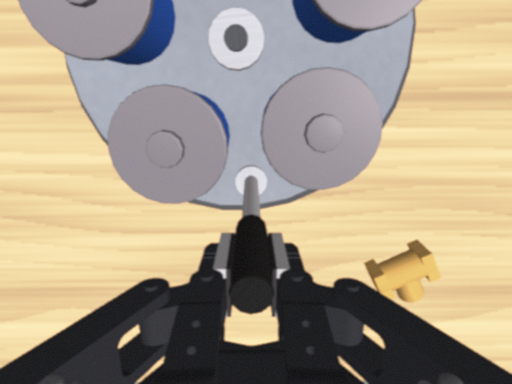

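```bash
python3 - <<'E'
from meas import *
for s in('11',):
    c=dict(np.load(f'pics/side{s}.npz')); hsv=cv2.cvtColor(c['frame'],cv2.COLOR_RGB2HSV).astype(int)
    f0=c['frame'].astype(float); Y=np.clip(np.minimum(f0[...,0],f0[...,1])-f0[...,2]-20,0,None)
    # weighted centroids
    for name,(u0,u1,v0,v1),z in(('mark',(215,227,231,242),.045),('arrow',(202,218,241,256),.02)):
        sub=Y[v0:v1,u0:u1]; sub=np.where(sub>25,sub,0); vv,uu=np.mgrid[v0:v1,u0:u1]
        print(sub.astype(int)) if name=='mark' else 0
        u=(uu*sub).sum()/sub.sum(); v=(vv*sub).sum()/sub.sum(); w=plane(c,u,v,z)[:2]
        for C in([.5676,-.0105],[.5676,-.0116],[.5685,-.009]):
            d=w-np.array(C); print(name,round(u,1),round(v,1),w.round(4),np.hypot(*d).round(4),np.arctan2(-d[1],-d[0]).round(4))
E
```

```text
[[  0   0   0   0   0   0   0   0   0  27  45  51]
 [  0   0   0   0   0   0   0   0   0   0   0  32]
 [  0   0   0   0   0   0   0   0   0   0   0   0]
 [  0   0   0   0   0   0   0   0   0   0   0   0]
 [  0   0   0   0   0   0 104 119  33   0   0   0]
 [  0   0   0   0  82 113 134 136 111   0   0   0]
 [  0   0   0  71 133 134 122 111  69   0   0   0]
 [  0   0   0   0  95 125  63   0   0   0   0   0]
 [  0   0   0   0   0   0   0   0   0   0   0   0]
 [  0   0   0   0   0   0   0   0   0   0   0   0]
 [  0   0   0   0   0   0   0   0   0   0   0   0]]
mark 221.1 236.1 [ 0.4437 -0.0201] 0.1243 0.0775
mark 221.1 236.1 [ 0.4437 -0.0201] 0.1242 0.0687
mark 221.1 236.1 [ 0.4437 -0.0201] 0.1253 0.0889
arrow 209.7 248.2 [ 0.3985 -0.0232] 0.1696 0.0748
arrow 209.7 248.2 [ 0.3985 -0.0232] 0.1695 0.0683
arrow 209.7 248.2 [ 0.3985 -0.0232] 0.1706 0.0832
```

The tab and the arrow agree within about 0.005 rad in the side view. The knob fit gives the disc at 0.094–0.099 rad, against 0.093–0.110 rad for the arrow. One last stillness check, then I hand in.

```bash
python3 -m handwheel '[[[10,0,0,0,0],[10,0,0,0,0],[10,0,0,0,0],[10,0,0,0,0]]]' 60; python3 arc.py .5685 -.009 0 1; python3 al.py live | grep -E "side (lid|2|3|1|4| knob)"; python3 - <<'E'
from h import *
c=cam('scene'); save(c,'sc12.png'); s=ctrl.read_state(); print(s['joint_velocities'].round(3),s['wrist_force'],s['finger_gap'])
E
```

```text
clock: 14.73
eef_pos: [0.6833, 0.0032, 0.3473]
orientation: [0.709, 0.706, 0.004, 0.003]
wrist_force: [2.6, -1.0, -4.8]
finger_gap: 0.0166
a0 0.10625141462428697 r0 0.11687615657594003 z 0.19232077439349216 t 14.7333 F [ 2.6 -1.  -4.8] gap 0.016580939126711852
0.0 -0.0
side 297 [231.2 215.7] [ 0.48  -0.023  0.114] r 0.084 ang-pi 0.117
side 17 [220.6 236.8] [ 0.441 -0.023  0.045] r 0.1269 ang-pi 0.079
side 41 [210.6 248.6] [ 0.401 -0.027  0.021] r 0.1681 ang-pi 0.087
side lid [ 0.4863 -0.0161] 0.0381 r 0.0814 ang-pi 0.055
side  knob 27 [0.6302 0.0462] r 0.0852 theta mod72 0.117
side  knob 30 [0.5339 0.0674] r 0.0859 theta mod72 0.089
side  knob 32 [ 0.641  -0.0534] r 0.0844 theta mod72 0.11
side  knob 41 [ 0.5496 -0.0933] r 0.0837 theta mod72 0.097
[-0.001  0.002  0.001  0.    -0.    -0.   ] [ 1.36791532 -0.3128472  -5.2934131 ] 0.01631669060816223
```

View pics/sc12.png

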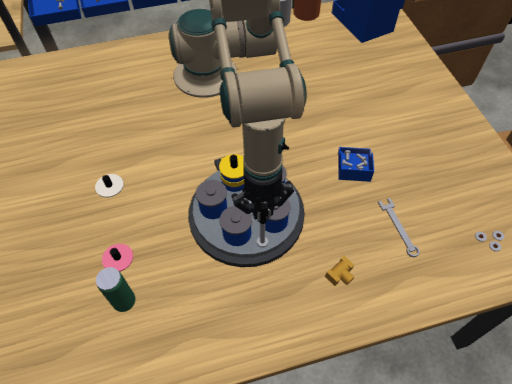

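The jar with its lid on sits at the arrow (234,170), the post is held, and the bystanders are where they were. I hand in.

```bash
python3 -c "
from station import ctrl
print(ctrl.finish_job())"
```

```text
the job is handed in; nothing more can be done
None
```

I put the yellow lid on the yellow-banded jar and let go of it. I then gripped the post's black sleeve, turned the carousel about 3 rad clockwise, and handed the job in at about 15 s, still holding the sleeve at 60 N.

- **Lid:** after release the flange top read 0.114–0.117 m in the three views (0.115 m expected) and was level, so it is seated.
- **Line-up:** in the side view the yellow tab and the arrow agreed to about 0.01 rad. The jar knobs put the disc at about 0.10 rad, and the arrow read 0.09–0.11 rad depending on the view. The cameras disagreed by up to 4 mm on where the axle is, so the true error could be about 0.01–0.02 rad.
- **Check that disagreed:** in the last side view the lid's own outline gave 0.055 rad. I put that down to its play in the jar and a biased outline fit, and did not adjust for it.
- **Hold:** the arm was still and the finger opening read 16 mm on the 18 mm sleeve. The wrist force was about 5 N, mostly a slight upward pull on the post.
- **Other things on the bench:** they looked unmoved in the last picture.

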